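# Scrub out the measuring cup with the bottle brush

## Task

Take the bottle brush out of its crock and scrub the inside of the yellow measuring cup: three full strokes, each time down to the cup's floor and up again until the bristles are at the rim. Then stand the brush back in its crock, bristles down, and let go. Keep the cup standing where it is, and leave the crock and everything else on the ledge in place.

Things in the scene. Friction and masses are not known exactly. Their poses are not given: they have to be found in the camera images.
- brush: Bottle brush, 215 mm long, about 70 g, standing upright and loose in the crock, bristles down. Origin at the centre of the head's underside; z runs up the brush to the handle's end. Bristle head z = 0 to 50 mm: stiff core 46 mm across, soft tips out to 61 mm that offer no resistance. Wire stem 6 mm thick. Round wooden handle 20 mm thick from z = 128 to 200 mm, end at 215 mm. Grip at any yaw.
- brush_tip (a point): The centre of the underside of the bristle head (the brush's lowest point when upright).
- brush_grip (a point): On the brush's axis in the middle of the wooden handle, 160 mm above the underside of the head: a good place to grip from above (the handle ends 55 mm above it).
- crock: White stoneware brush crock, loose, 0.45 kg, a plain round pot without handle: 80 mm across, 72 mm high, bore 66 mm, floor 8 mm thick. Origin at the centre of its underside, z up. The brush stands in it.
- crock_floor (a point): Centre of the crock's inner floor, 8 mm above the ledge.
- cup: Yellow plastic measuring cup, loose, empty, upright, about 0.14 kg: tall tumbler with a pouring lip at the rim (+x side) and a loop handle (-x side, reaching 71 mm from the axis, below the rim). 67 mm across at the foot, 72 mm at the rim, 110 mm high, wall 3 mm; inside 61 mm across at the floor, 66 mm at the rim; floor 5 mm thick. Origin at the centre of its underside, z up.
- cup_floor (a point): Centre of the cup's inner floor, 5 mm above the ledge.
- cup_rim (a point): Centre of the cup's mouth, 110 mm above the ledge.
- cobek: Bystander: dark stone mortar bowl, 184 mm across, 56 mm high, 2.2 kg. Origin under its centre.
- pestle: Bystander: bent teak pestle lying on its side, about 150 mm long and up to 42 mm thick. Origin on the ledge near its middle.
- soy_dish: Bystander: white ceramic soy dish, 80 mm across, 20 mm high, between the cup and the crock. Origin under its centre.
- bottle: Bystander: brown glass bottle, cap closed, 64 mm across, 190 mm high. Origin under its centre.
- jar: Bystander: small closed glass jar with a steel cap, 64 mm across, 85 mm high. Origin under its centre.
- spoon: Bystander: steel spoon lying flat, 190 mm long.
- tumbler: Bystander: plain open steel tumbler without handle or lip, 70 mm across, 90 mm high. Origin under its centre.

How it is judged:
By the outcome, as a careful person would: the job done as asked, in the order asked, and still so for the second after the job is handed in, with the robot touching nothing.
It also fails if it takes over 58 s, if anything falls off the work surface, if the arm or the gripper's body presses on something with over 40 N, if the wrist force passes 120 N, or if a joint passes its speed limit or range.

## Robot

A 6-joint arm with a two-finger parallel gripper is mounted at the origin on the work surface. World frame = base frame: x ahead of the robot, y to its left, z up, the work surface at z = 0. Lengths are in mm, angles in degrees, forces in N, time in s.
With the tool pointing down it reaches from about 300 to 850 mm from the base axis. Payload 4.2 kg.
Tool frame: the origin (TCP) lies at the very end of the fingers, on their centre line; the grasp point (between the pads) lies 19 mm behind it; z points along the fingers, y is the line along which they close (so a half turn about z gives the same grasp; the last joint's range is limited). The gripper opens to 91 mm and grips with 3 to 60 N. Pads are 32 mm wide; open, the fingers measure 118 mm over their backs; the gripper's body (76 mm by 178 mm) begins 60 mm behind the grasp point.
Start: joints at [66.921, 18.312, 89.639, -0, 72.044, -1.146], TCP at [214.777, 533.399, 213.976] pointing down, gripper open.
Joint ranges: [-177.97, 177.97], [-48.28, 115.42], [12.27, 149.76], [-77.06, 257.06], [2.81, 150.46], [-146.56, 146.56]. Speed limits (degrees/s): [147.25, 147.25, 180, 180, 180, 180].

## Interface

Orientations are given as [roll, pitch, yaw] about the fixed x, y, z axes, in that order (R = Rz(yaw) Ry(pitch) Rx(roll)).
In Python, from workcell import env, grab_frame gives the robot as it stands. The module is installed in compiled form; this text tells all that it offers.
- The arm moves only by the tool move_arm, never from a script. Its argument "plan" is a list of rows, each an object of numbers: "tx", "ty", "tz": the shift along the tool's x, y, z in cm; "wx", "wy", "wz": the turn, a rotation vector about the tool's x, y, z in rad. In form: [{"tx": .., "ty": .., "tz": .., "wx": .., "wy": .., "wz": ..}, ...]. A call has 1 to 12 rows; each row shifts and turns the commanded pose from where the row before left it, along the tool's axes as they then stand; what a row does not reach is not made up. A row lasts 1/12 s, in which the tool goes at most 41.7 mm and 7.16 degrees, less where a joint would pass 70% of its speed; a pose out of reach is approached as far as the arm can. A call is refused whole if a number of a shift passes 4.17 or a number of a turn 0.125, either way. A call with a gripper value outside its range is refused whole. "gripper" is the finger opening in cm, from 0 to 9.12, set as the call begins (left out, the last holds). The fingers move at their own pace and stop on an object; "force" is the grip in N (left out, the last holds). Time passes only in rows, so rows that do not move let the fingers close. It gives the time, the measured TCP pose, the force, the opening and the grip force at its end, in the units of the state.
- env.state(): the state, without advancing time (a new reading comes with each control period).
- grab_frame(name): name is "side" or "top"; returns a dict with "color" (480x640x3 uint8, red, green, blue), "vfov" (degrees; the focal length in pixels is half the picture's height over the tangent of half this angle, whatever the lens; pixels are square), "cx", "cy" (the principal point, pixels), "view" (4x4, takes a point from world to camera coordinates). Camera axes: x right, y up, looking along -z (the intrinsics and any distortion apply to the point x, -y, -z); pixel columns grow to the right and rows downward; lengths in mm; the calibration is good to about 2 mm. A picture is of the moment at which its call begins. There is no depth.
- env.job_done(): hands the job in; it is judged then, once.
The state is a dict: "time_s": time; "qpos": joint angles; "qvel": joint speeds; "effort": joint torques, N m; "ee_pos": TCP position; "ee_rot": TCP orientation; "force": force on the tool from outside, world axes, zero at the start; "torque": the same for the moment, N m; "gripper_width": finger opening in mm; "gripper_force": force on a finger pad.
Only numpy, scipy, OpenCV 4.12 (cv2) and the standard library are available. Lean on these libraries where they do the work, as an engineer would, in place of code of your own. Each camera call takes 0.05 s, during which the arm holds its last target. There are 200 camera calls.

## Working session

There is one attempt and no reset: what is moved stays moved. The work goes in short steps, Python scripts to look and compute and a tool call to move; the robot and the scene stay as the last step left them, time stands still between calls to the robot, and variables do not carry over. Pictures are saved under pics/ and viewed, at most 10 in all, crops included, and the job is handed in when it is done.

Besides the shell and the picture viewer there is one more tool, called after "Call:" in YAML: its name, and indented under it one key for each argument. move_arm: Moves the arm, as the interface text tells. Its arguments: {"type":"object","properties":{"plan":{"type":"array","items":{"type":"object","properties":{"tx":{"type":"number"},"ty":{"type":"number"},"tz":{"type":"number"},"wx":{"type":"number"},"wy":{"type":"number"},"wz":{"type":"number"}}}},"gripper":{"type":"number"},"force":{"type":"number"}},"required":["plan"]}

```bash
mkdir -p pics; cat > h.py <<'E'
import numpy as np, cv2
from workcell import env, grab_frame
def ray(f,u,v):
    F=240/np.tan(np.radians(f["vfov"]/2)); V=np.array(f["view"])
    d=np.array([(u-f["cx"])/F,-(v-f["cy"])/F,-1]); R=V[:3,:3]
    return -R.T@V[:3,3], R.T@d
def onz(f,u,v,z):
    c,d=ray(f,u,v); return c+d*(z-c[2])/d[2]
def proj(f,p):
    F=240/np.tan(np.radians(f["vfov"]/2)); V=np.array(f["view"]); q=V[:3,:3]@np.array(p)+V[:3,3]
    return f["cx"]+F*q[0]/-q[2], f["cy"]-F*q[1]/-q[2]
def tri(f,a,g,b):
    c,d=ray(f,*a); e,k=ray(g,*b)
    s=np.linalg.lstsq(np.stack([d,-k],1),e-c,rcond=None)[0]
    p,q=c+s[0]*d,e+s[1]*k; return (p+q)/2,np.linalg.norm(p-q)
E
python3 - <<'E'
from h import *
for n in("side","top"):
    f=grab_frame(n); cv2.imwrite(f"pics/{n}0.png",f["color"][:,:,::-1]); print(n,f.keys(),f["vfov"],f["cx"],f["cy"],np.round(f["view"],3).tolist())
print(env.state())
E
```

```text
side dict_keys(['color', 'vfov', 'cx', 'cy', 'view']) 56.3760857667597 322.59396612608765 240.0275794008419 [[0.685, -0.728, 0.008, -416.232], [0.457, 0.438, 0.774, -340.939], [-0.567, -0.527, 0.633, -949.471], [0.0, 0.0, 0.0, 1.0]]
top dict_keys(['color', 'vfov', 'cx', 'cy', 'view']) 49.8772619990065 324.17565265805985 236.39165958188227 [[0.008, -1.0, -0.0, -18.588], [0.977, 0.008, 0.213, -595.891], [-0.213, -0.002, 0.977, -1372.064], [0.0, 0.0, 0.0, 1.0]]
{'time_s': 0.1, 'qpos': array([ 6.69221756e+01,  1.83472995e+01,  8.96984468e+01, -3.16803699e-03,
        7.20451198e+01, -1.14538606e+00]), 'qvel': array([-0.05951221, -0.11238518, -0.1048266 , -0.03119491,  0.01486612,
        0.04180043]), 'effort': array([ 8.73824865e-04, -4.13325584e+01, -2.32510525e+01,  7.31764734e-02,
        4.21933341e-02, -6.29861142e-05]), 'ee_pos': array([214.6035676 , 532.96421898, 213.21773536]), 'ee_rot': array([-1.79909092e+02,  1.19523536e-03,  1.58068542e+02]), 'force': array([0.63214479, 0.40348424, 0.15669422]), 'torque': array([-0.02602843,  0.03566024,  0.00874214]), 'gripper_force': 0.0, 'gripper_width': 91.2366063927182}
```

View pics/side0.png

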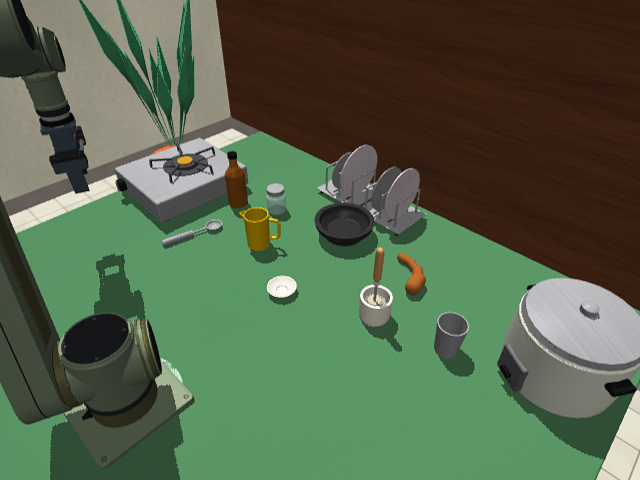

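View pics/top0.png

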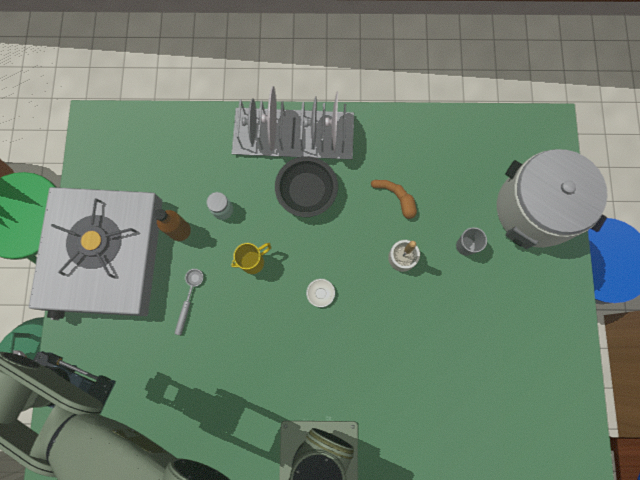

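The side view shows the cup at (258,228), the crock at (376,305) with the brush handle at (379,265), and the dish at (282,288). In the top view the cup is at (249,258), the crock at (405,256) and the handle at (410,245).

```bash
python3 - <<'E'
from h import *
s=cv2.imread("pics/side0.png");t=cv2.imread("pics/top0.png")
def c(i,x,y,w=50,h=38): return cv2.resize(i[y-h:y+h,x-w:x+w],(400,300),interpolation=cv2.INTER_NEAREST)
cv2.imwrite("pics/c1.png",np.vstack([np.hstack([c(s,258,228),c(s,378,288,56,42)]),np.hstack([c(t,249,258),c(t,405,256)])]))
for n,i in(("side",s),("top",t)):
    hsv=cv2.cvtColor(i,cv2.COLOR_BGR2HSV)
    for nm,lo,hi in(("yellow",(20,150,60),(32,255,255)),("wood",(8,80,80),(18,255,255)),("white",(0,0,110),(40,60,255))):
        m=cv2.inRange(hsv,lo,hi); k,l,st,ce=cv2.connectedComponentsWithStats(m)
        print(n,nm,[(st[j].tolist(),ce[j].round(1).tolist()) for j in range(1,k) if st[j,4]>40 and 150<ce[j][0]<500 and 150<ce[j][1]<400])
E
```

```text
side yellow [([177, 157, 15, 7, 86], [184.2, 160.0]), ([239, 207, 41, 44, 1083], [258.1, 227.7])]
side wood [([225, 160, 19, 19, 239], [233.5, 170.3]), ([373, 249, 11, 34, 244], [378.1, 265.1]), ([397, 253, 29, 41, 521], [413.0, 274.0])]
side white [([267, 276, 29, 22, 483], [281.2, 286.4]), ([359, 285, 34, 42, 1019], [375.2, 305.3])]
top yellow [([232, 243, 38, 31, 746], [249.3, 257.2])]
top wood [([371, 180, 45, 38, 589], [398.4, 196.1]), ([157, 210, 23, 23, 291], [169.2, 222.3])]
top white [([389, 240, 31, 29, 458], [403.2, 255.5]), ([307, 279, 28, 28, 456], [319.8, 292.3])]
```

View pics/c1.png

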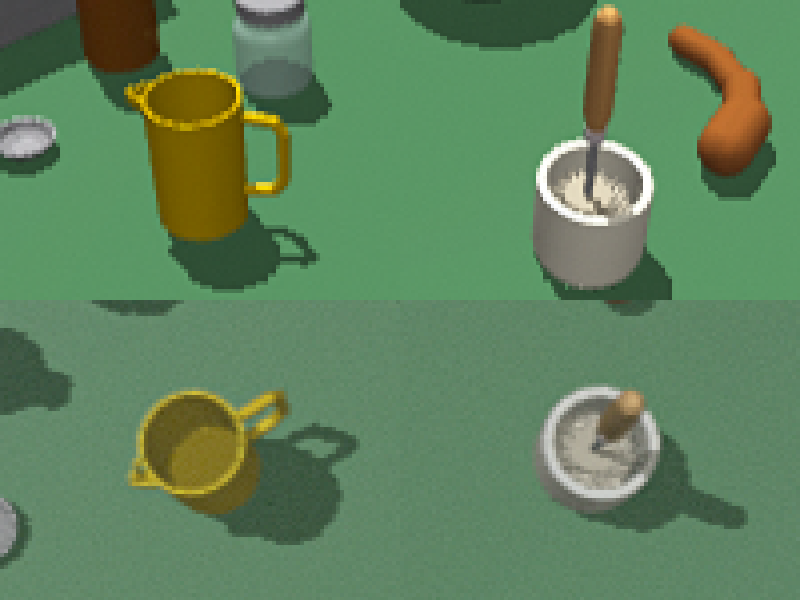

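The crop puts the cup rim centre at side (256.5,215.3) and top (247,256), and the crock rim centre at side (376.5,297) and top (405,254.8). The brush leans: handle end at side (380,249.6) and top (412,243.8), handle bottom at side (376.6,282.7) and top (405.7,253).

```bash
python3 - <<'E'
from h import *
s=grab_frame("side");t=grab_frame("top")
P={}
for n,a,b in(("cup_rim",(256,214.8),(246.6,255.7)),("crock_rim",(376,296.6),(404.5,254.4)),("h_end",(379.8,249.4),(411.8,243.4)),("h_bot",(376.2,282.3),(405.3,252.6)),("dish",(282,287),(320.5,292.5)),
 ):
    P[n],e=tri(s,a,t,b); print(n,P[n].round(1),round(e,1))
print("wall check crock r px", [np.round(proj(t,P['crock_rim']+np.array(d)),1) for d in((0,40,0),(0,-40,0))])
d=P["h_end"]-P["h_bot"]; print(np.linalg.norm(d), d/np.linalg.norm(d), np.degrees(np.arccos(d[2]/np.linalg.norm(d))))
for n,u,v,z in(("bottlecap",161,215,190),("jar",217,201,85),("tumbler",474,237,90),("cobek",306,187,56)): print(n,onz(t,u,v,z).round(0))
for n,u,v in(("handle",267,248),("lip",234,264)): print(n,onz(t,u,v,100)-P["cup_rim"])
E
```

```text
cup_rim [531.8 192.6 110.7] 1.0
crock_rim [ 545.7 -234.8   73.5] 1.1
h_end [ 546.  -230.1  221.5] 0.4
h_bot [ 543.  -230.7  120.9] 4.1
dish [444.8  -4.7  19.7] 0.5
wall check crock r px [array([390.1, 254.1]), array([419.2, 254.4])]
100.6633285225637 [0.02981688 0.00586523 0.99953817] 1.7413880936078086
bottlecap [621. 404. 190.]
jar [690. 285.  85.]
tumbler [ 592. -423.   90.]
cobek [742.  40.  56.]
handle [ 23.03934168 -52.28966425 -10.66064605]
lip [-21.37289958  34.77706458 -10.66064605]
```

Call:
move_arm:
  plan:
    - {"tz":-0.5,"wz":0.099}
    - {"tz":-0.5,"wz":0.099}
    - {"tz":-0.5,"wz":0.099}
    - {"tz":-0.5,"wz":0.099}
    - {"tz":-0.5,"wz":0.099}
    - {"tz":-0.5,"wz":0.099}
    - {"tz":-0.5,"wz":0.099}
    - {"tz":-0.5,"wz":0.099}
    - {"tz":-0.5,"wz":0.099}
    - {"tz":-0.5,"wz":0.099}
    - {"wz":0.099}
    - {"wz":0.099}
  gripper: 9.12

```text
schema error: expected keys tx, ty, tz, wx, wy, wz
```

Call:
move_arm:
  plan:
    - {"tx":0,"ty":0,"tz":-0.5,"wx":0,"wy":0,"wz":0.099}
    - {"tx":0,"ty":0,"tz":-0.5,"wx":0,"wy":0,"wz":0.099}
    - {"tx":0,"ty":0,"tz":-0.5,"wx":0,"wy":0,"wz":0.099}
    - {"tx":0,"ty":0,"tz":-0.5,"wx":0,"wy":0,"wz":0.099}
    - {"tx":0,"ty":0,"tz":-0.5,"wx":0,"wy":0,"wz":0.099}
    - {"tx":0,"ty":0,"tz":-0.5,"wx":0,"wy":0,"wz":0.099}
    - {"tx":0,"ty":0,"tz":-0.5,"wx":0,"wy":0,"wz":0.099}
    - {"tx":0,"ty":0,"tz":-0.5,"wx":0,"wy":0,"wz":0.099}
    - {"tx":0,"ty":0,"tz":-0.5,"wx":0,"wy":0,"wz":0.099}
    - {"tx":0,"ty":0,"tz":-0.5,"wx":0,"wy":0,"wz":0.099}
    - {"tx":0,"ty":0,"tz":0,"wx":0,"wy":0,"wz":0.099}
    - {"tx":0,"ty":0,"tz":0,"wx":0,"wy":0,"wz":0.099}
  gripper: 9.12

```text
time_s: 1.2
ee_pos: [214.8, 533.4, 264.2]
ee_rot: [180.0, -0.0, 89.7]
force: [-1.0, 0.2, -0.3]
gripper_width: 91.5
gripper_force: 0.0
```

Call:
move_arm:
  plan:
    - {"tx":-3.2,"ty":1.4,"tz":0,"wx":0,"wy":0,"wz":0}
    - {"tx":-3.2,"ty":1.4,"tz":0,"wx":0,"wy":0,"wz":0}
    - {"tx":-3.2,"ty":1.4,"tz":0,"wx":0,"wy":0,"wz":0}
    - {"tx":-3.2,"ty":1.4,"tz":0,"wx":0,"wy":0,"wz":0}
    - {"tx":-3.2,"ty":1.4,"tz":0,"wx":0,"wy":0,"wz":0}
    - {"tx":-3.2,"ty":1.4,"tz":0,"wx":0,"wy":0,"wz":0}
    - {"tx":-3.2,"ty":1.4,"tz":0,"wx":0,"wy":0,"wz":0}
    - {"tx":-3.2,"ty":1.4,"tz":0,"wx":0,"wy":0,"wz":0}
    - {"tx":-3.2,"ty":1.4,"tz":0,"wx":0,"wy":0,"wz":0}
    - {"tx":-3.2,"ty":1.4,"tz":0,"wx":0,"wy":0,"wz":0}
    - {"tx":-3.2,"ty":1.4,"tz":0,"wx":0,"wy":0,"wz":0}
    - {"tx":-3.2,"ty":1.4,"tz":0,"wx":0,"wy":0,"wz":0}

```text
time_s: 2.2
ee_pos: [382.9, 147.7, 264.0]
ee_rot: [180.0, -0.0, 90.0]
force: [0.4, 0.5, -0.1]
gripper_width: 91.2
gripper_force: 0.0
```

Call:
move_arm:
  plan:
    - {"tx":-3.2,"ty":1.4,"tz":0,"wx":0,"wy":0,"wz":0}
    - {"tx":-3.2,"ty":1.4,"tz":0,"wx":0,"wy":0,"wz":0}
    - {"tx":-3.2,"ty":1.4,"tz":0,"wx":0,"wy":0,"wz":0}
    - {"tx":-3.2,"ty":1.4,"tz":0,"wx":0,"wy":0,"wz":0}
    - {"tx":-3.2,"ty":1.4,"tz":0,"wx":0,"wy":0,"wz":0}
    - {"tx":-3.2,"ty":1.4,"tz":0,"wx":0,"wy":0,"wz":0}
    - {"tx":-3.2,"ty":1.4,"tz":0,"wx":0,"wy":0,"wz":0}
    - {"tx":-3.2,"ty":1.4,"tz":0,"wx":0,"wy":0,"wz":0}
    - {"tx":-3.2,"ty":1.4,"tz":0,"wx":0,"wy":0,"wz":0}
    - {"tx":-3,"ty":1,"tz":0,"wx":0,"wy":0,"wz":0}
    - {"tx":-2,"ty":0.5,"tz":0,"wx":0,"wy":0,"wz":0}
    - {"tx":0,"ty":0,"tz":0,"wx":0,"wy":0,"wz":0}

```text
time_s: 3.2
ee_pos: [524.6, -192.4, 263.0]
ee_rot: [-180.0, 0.1, 89.8]
force: [0.4, 0.9, -0.1]
gripper_width: 91.3
gripper_force: 0.0
```

Call:
move_arm:
  plan:
    - {"tx":-2,"ty":1,"tz":0,"wx":0,"wy":0,"wz":0}
    - {"tx":-1.8,"ty":1,"tz":0,"wx":0,"wy":0,"wz":0}
    - {"tx":0,"ty":0,"tz":0,"wx":0,"wy":0,"wz":0}
    - {"tx":0,"ty":0,"tz":1.5,"wx":0,"wy":0,"wz":0}
    - {"tx":0,"ty":0,"tz":1.5,"wx":0,"wy":0,"wz":0}
    - {"tx":0,"ty":0,"tz":1.5,"wx":0,"wy":0,"wz":0}
    - {"tx":0,"ty":0,"tz":1.5,"wx":0,"wy":0,"wz":0}
    - {"tx":0,"ty":0,"tz":1.5,"wx":0,"wy":0,"wz":0}
    - {"tx":0,"ty":0,"tz":1.5,"wx":0,"wy":0,"wz":0}
    - {"tx":0,"ty":0,"tz":1.5,"wx":0,"wy":0,"wz":0}
    - {"tx":0,"ty":0,"tz":1,"wx":0,"wy":0,"wz":0}
    - {"tx":0,"ty":0,"tz":0,"wx":0,"wy":0,"wz":0}

```text
time_s: 4.2
ee_pos: [542.1, -225.0, 146.7]
ee_rot: [-179.7, -0.1, 90.0]
force: [-0.0, 0.0, -0.8]
gripper_width: 91.1
gripper_force: 0.0
```

```bash
python3 - <<'E'
from h import *
s=grab_frame("side")["color"][:,:,::-1];t=grab_frame("top")["color"][:,:,::-1]
c=lambda i,x,y: cv2.resize(i[y-50:y+50,x-34:x+34],(400,590),interpolation=cv2.INTER_NEAREST)
cv2.imwrite("pics/c2.png",np.hstack([c(s,378,275),c(t,408,245)]))
print(env.state()["ee_pos"],env.state()["force"])
E
```

```text
[ 543.75005194 -226.05743469  149.14351035] [ 0.58956802 -1.23755059 -0.11503981]
```

View pics/c2.png

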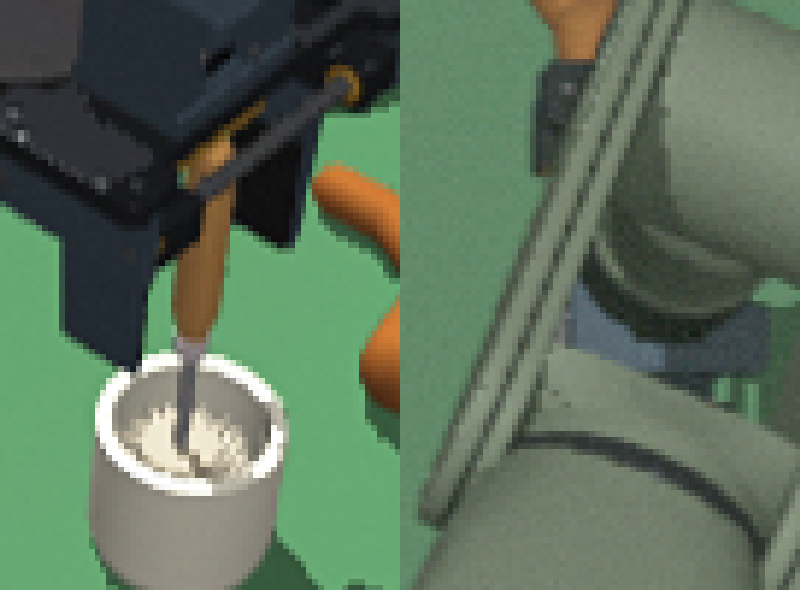

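The handle (side view, about (200,240) in the crop) stands between the fingers. The top view is hidden by the arm, so I centre by 4 mm in y and close.

Call:
move_arm:
  plan:
    - {"tx":-0.4,"ty":0,"tz":0,"wx":0,"wy":0,"wz":0}
    - {"tx":0,"ty":0,"tz":0,"wx":0,"wy":0,"wz":0}
    - {"tx":0,"ty":0,"tz":0,"wx":0,"wy":0,"wz":0}
    - {"tx":0,"ty":0,"tz":0,"wx":0,"wy":0,"wz":0}
    - {"tx":0,"ty":0,"tz":0,"wx":0,"wy":0,"wz":0}
    - {"tx":0,"ty":0,"tz":0,"wx":0,"wy":0,"wz":0}
    - {"tx":0,"ty":0,"tz":0,"wx":0,"wy":0,"wz":0}
    - {"tx":0,"ty":0,"tz":0,"wx":0,"wy":0,"wz":0}
  gripper: 1.0
  force: 30

```text
time_s: 4.97
ee_pos: [543.8, -230.6, 148.9]
ee_rot: [180.0, -0.0, 90.0]
force: [-0.6, -0.2, 0.3]
gripper_width: 40.9
gripper_force: 0.0
```

Call:
move_arm:
  plan:
    - {"tx":0,"ty":0,"tz":0,"wx":0,"wy":0,"wz":0}
    - {"tx":0,"ty":0,"tz":0,"wx":0,"wy":0,"wz":0}
    - {"tx":0,"ty":0,"tz":0,"wx":0,"wy":0,"wz":0}
    - {"tx":0,"ty":0,"tz":0,"wx":0,"wy":0,"wz":0}

```text
time_s: 5.3
ee_pos: [543.7, -230.5, 148.8]
ee_rot: [-180.0, -0.0, 90.0]
force: [0.0, -0.4, -0.9]
gripper_width: 19.6
gripper_force: 30.0
```

Call:
move_arm:
  plan:
    - {"tx":0,"ty":0,"tz":-0.5,"wx":0,"wy":0,"wz":0}
    - {"tx":0,"ty":0,"tz":-1,"wx":0,"wy":0,"wz":0}
    - {"tx":0,"ty":0,"tz":-1,"wx":0,"wy":0,"wz":0}
    - {"tx":0,"ty":0,"tz":-1.5,"wx":0,"wy":0,"wz":0}
    - {"tx":0,"ty":0,"tz":-1.5,"wx":0,"wy":0,"wz":0}
    - {"tx":0,"ty":0,"tz":-1.5,"wx":0,"wy":0,"wz":0}
    - {"tx":0,"ty":0,"tz":-1.5,"wx":0,"wy":0,"wz":0}
    - {"tx":0,"ty":0,"tz":-1.5,"wx":0,"wy":0,"wz":0}
    - {"tx":0,"ty":0,"tz":-1.5,"wx":0,"wy":0,"wz":0}
    - {"tx":0,"ty":0,"tz":-1.5,"wx":0,"wy":0,"wz":0}
    - {"tx":0,"ty":0,"tz":-1,"wx":0,"wy":0,"wz":0}
    - {"tx":0,"ty":0,"tz":0,"wx":0,"wy":0,"wz":0}

```text
time_s: 6.3
ee_pos: [544.9, -231.1, 292.4]
ee_rot: [179.7, 0.1, 90.0]
force: [0.9, -0.1, -0.1]
gripper_width: 19.3
gripper_force: 30.0
```

Call:
move_arm:
  plan:
    - {"tx":2.5,"ty":0,"tz":0,"wx":0,"wy":0,"wz":0}
    - {"tx":3,"ty":0,"tz":0,"wx":0,"wy":0,"wz":0}
    - {"tx":3,"ty":0,"tz":0,"wx":0,"wy":0,"wz":0}
    - {"tx":3,"ty":0,"tz":0,"wx":0,"wy":0,"wz":0}
    - {"tx":3,"ty":0,"tz":0,"wx":0,"wy":0,"wz":0}
    - {"tx":3,"ty":0,"tz":0,"wx":0,"wy":0,"wz":0}
    - {"tx":3,"ty":0,"tz":0,"wx":0,"wy":0,"wz":0}
    - {"tx":3,"ty":0,"tz":0,"wx":0,"wy":0,"wz":0}
    - {"tx":3,"ty":0,"tz":0,"wx":0,"wy":0,"wz":0}
    - {"tx":2,"ty":0,"tz":0,"wx":0,"wy":0,"wz":0}
    - {"tx":0,"ty":0,"tz":0,"wx":0,"wy":0,"wz":0}
    - {"tx":0,"ty":0,"tz":0,"wx":0,"wy":0,"wz":0}

```text
time_s: 7.3
ee_pos: [543.4, 55.0, 288.4]
ee_rot: [-179.9, 0.0, 90.1]
force: [-0.3, 0.6, -0.8]
gripper_width: 20.0
gripper_force: 30.0
```

```bash
python3 - <<'E'
from h import *
fs=grab_frame("side");ft=grab_frame("top");s=fs["color"][:,:,::-1];t=ft["color"][:,:,::-1]
p=env.state()["ee_pos"]; print(p, env.state()["force"])
q=p-[0,0,100]
a=np.round(proj(fs,q)).astype(int);b=np.round(proj(ft,q)).astype(int);print(a,b)
c=lambda i,x: cv2.resize(i[x[1]-60:x[1]+60,x[0]-40:x[0]+40],(400,600),interpolation=cv2.INTER_NEAREST)
cv2.imwrite("pics/c3.png",np.hstack([c(s,a),c(t,b)]))
E
```

```text
[543.58737596  53.70124755 288.64069121] [ 0.38392906 -0.3641758  -0.51655751]
[291 210] [297 246]
```

View pics/c3.png

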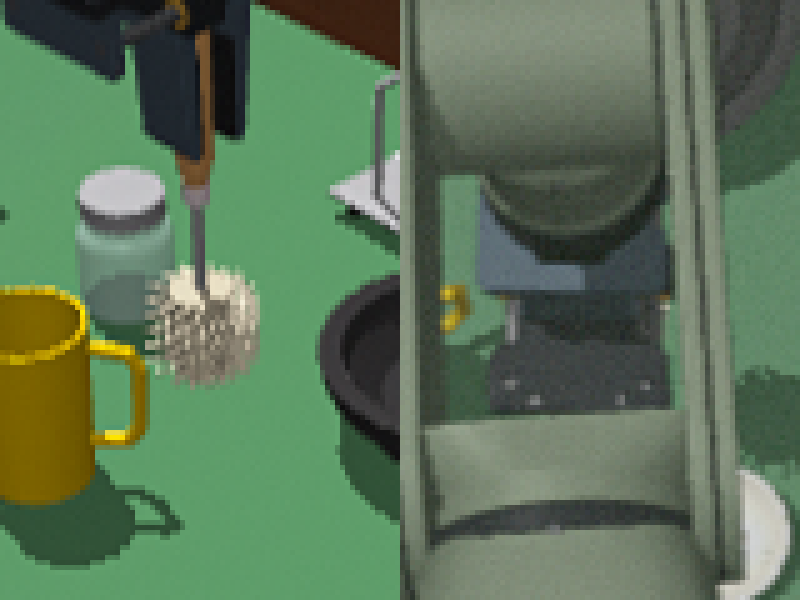

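The side view shows the brush held nearly vertical, with the head centre near (291.8,214.8) and the stem top near (290,190). Next I compare that with an upright prediction.

```bash
python3 - <<'E'
from h import *
fs=grab_frame("side");p=env.state()["ee_pos"]
for z in(0,25,50,128):print(z,np.round(proj(fs,p+[0,0,-141+z]),1), np.round(np.array(proj(fs,p+[0,0,-141+z]))-[251,150],1)*5)
q=p+[0,0,-116]
for d in((10,0,0),(0,10,0),(0,0,10)):print(d,np.subtract(proj(fs,q+d),proj(fs,q)).round(1))
hsv=cv2.cvtColor(fs["color"],cv2.COLOR_RGB2HSV)[195:235,270:315];m=cv2.inRange(hsv,(8,0,90),(40,90,255))
y,x=np.nonzero(m);print("head px",x.min()+270,x.max()+270,y.min()+195,y.max()+195,x.mean()+270,y.mean()+195,np.percentile(x,[2,98])+270,np.percentile(y,[2,98])+195)
E
```

```text
0 [292.  223.1] [205.  365.5]
25 [291.7 215.5] [203.5 327.5]
50 [291.3 207.7] [201.5 288.5]
128 [290.2 181.9] [196.  159.5]
(10, 0, 0) [ 2.7 -1.6]
(0, 10, 0) [-2.6 -1.6]
(0, 0, 10) [-0.1 -3.1]
head px 281 302 204 226 292.1311053984576 214.59897172236504 [282. 302.] [204. 225.]
```

Call:
move_arm:
  plan:
    - {"tx":2,"ty":-0.3,"tz":0,"wx":0,"wy":0,"wz":0}
    - {"tx":2.5,"ty":-0.3,"tz":0,"wx":0,"wy":0,"wz":0}
    - {"tx":2.5,"ty":-0.3,"tz":0,"wx":0,"wy":0,"wz":0}
    - {"tx":2.5,"ty":-0.3,"tz":0,"wx":0,"wy":0,"wz":0}
    - {"tx":2.5,"ty":0,"tz":0,"wx":0,"wy":0,"wz":0}
    - {"tx":1.8,"ty":0,"tz":0,"wx":0,"wy":0,"wz":0}
    - {"tx":0,"ty":0,"tz":0,"wx":0,"wy":0,"wz":0}
    - {"tx":0,"ty":0,"tz":0,"wx":0,"wy":0,"wz":0}
    - {"tx":0,"ty":0,"tz":0,"wx":0,"wy":0,"wz":0}

```text
time_s: 8.2
ee_pos: [532.0, 191.0, 288.9]
ee_rot: [-180.0, 0.0, 89.9]
force: [0.9, -0.3, -1.1]
gripper_width: 19.6
gripper_force: 30.0
```

```bash
python3 - <<'E'
from h import *
fs=grab_frame("side");ft=grab_frame("top");s=fs["color"][:,:,::-1];t=ft["color"][:,:,::-1]
p=env.state()["ee_pos"]; print(p)
c=lambda i,x: cv2.resize(i[x[1]-60:x[1]+60,x[0]-40:x[0]+40],(400,600),interpolation=cv2.INTER_NEAREST)
cv2.imwrite("pics/c4.png",np.hstack([c(s,(258,200)),c(t,(249,258))]))
for z in(0,50):print(z,(np.array(proj(fs,p+[0,0,-141+z]))-[218,140])*5)
E
```

```text
[531.95079362 190.94269566 288.99876834]
0 [185.51728023 321.48378612]
50 [177.53741113 246.21716414]
```

View pics/c4.png

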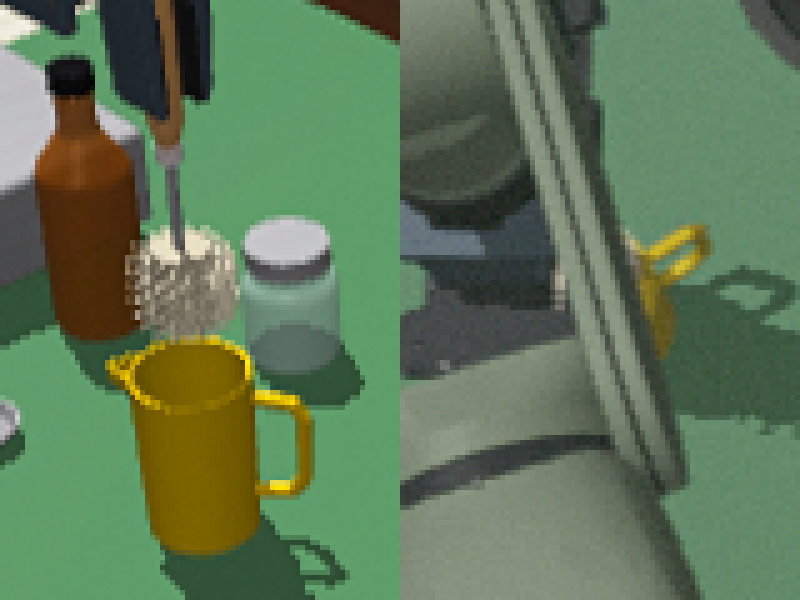

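The head is centred at crop (182,283). Allowing for the image slant of vertical lines, it falls at u=192 at the rim, and the rim centre is at (192,375), so it is aligned. I descend most of the way.

Call:
move_arm:
  plan:
    - {"tx":0.15,"ty":0,"tz":1,"wx":0,"wy":0,"wz":0}
    - {"tx":0,"ty":0,"tz":1,"wx":0,"wy":0,"wz":0}
    - {"tx":0,"ty":0,"tz":1,"wx":0,"wy":0,"wz":0}
    - {"tx":0,"ty":0,"tz":1,"wx":0,"wy":0,"wz":0}
    - {"tx":0,"ty":0,"tz":1,"wx":0,"wy":0,"wz":0}
    - {"tx":0,"ty":0,"tz":1,"wx":0,"wy":0,"wz":0}
    - {"tx":0,"ty":0,"tz":0,"wx":0,"wy":0,"wz":0}

```text
time_s: 8.88
ee_pos: [530.4, 193.4, 226.1]
ee_rot: [-179.7, 0.1, 90.0]
force: [-0.2, -0.1, -0.9]
gripper_width: 19.1
gripper_force: 30.0
```

Call:
move_arm:
  plan:
    - {"tx":0,"ty":0,"tz":1,"wx":0,"wy":0,"wz":0}
    - {"tx":0,"ty":0,"tz":1,"wx":0,"wy":0,"wz":0}
    - {"tx":0,"ty":0,"tz":1,"wx":0,"wy":0,"wz":0}
    - {"tx":0,"ty":0,"tz":1,"wx":0,"wy":0,"wz":0}
    - {"tx":0,"ty":0,"tz":1,"wx":0,"wy":0,"wz":0}
    - {"tx":0,"ty":0,"tz":1,"wx":0,"wy":0,"wz":0}
    - {"tx":0,"ty":0,"tz":1,"wx":0,"wy":0,"wz":0}
    - {"tx":0,"ty":0,"tz":0.5,"wx":0,"wy":0,"wz":0}
    - {"tx":0,"ty":0,"tz":0,"wx":0,"wy":0,"wz":0}
    - {"tx":0,"ty":0,"tz":0,"wx":0,"wy":0,"wz":0}

```text
time_s: 9.72
ee_pos: [531.8, 193.9, 153.8]
ee_rot: [-180.0, -0.0, 90.0]
force: [0.2, -0.2, 0.0]
gripper_width: 19.3
gripper_force: 30.0
```

Call:
move_arm:
  plan:
    - {"tx":-0.1,"ty":0,"tz":0.3,"wx":0,"wy":0,"wz":0}
    - {"tx":0,"ty":0,"tz":0.3,"wx":0,"wy":0,"wz":0}
    - {"tx":0,"ty":0,"tz":0.1,"wx":0,"wy":0,"wz":0}
    - {"tx":0,"ty":0,"tz":0,"wx":0,"wy":0,"wz":0}
    - {"tx":0,"ty":0,"tz":0,"wx":0,"wy":0,"wz":0}

```text
time_s: 10.13
ee_pos: [531.8, 192.9, 147.0]
ee_rot: [180.0, -0.0, 90.0]
force: [-0.4, 0.3, -1.7]
gripper_width: 19.0
gripper_force: 30.0
```

Call:
move_arm:
  plan:
    - {"tx":0,"ty":0,"tz":0.1,"wx":0,"wy":0,"wz":0}
    - {"tx":0,"ty":0,"tz":0,"wx":0,"wy":0,"wz":0}
    - {"tx":0,"ty":0,"tz":0,"wx":0,"wy":0,"wz":0}

```text
time_s: 10.38
ee_pos: [531.8, 192.9, 146.0]
ee_rot: [180.0, -0.0, 90.0]
force: [1.0, 0.7, -1.2]
gripper_width: 19.3
gripper_force: 30.0
```

Call:
move_arm:
  plan:
    - {"tx":0,"ty":0,"tz":0.1,"wx":0,"wy":0,"wz":0}
    - {"tx":0,"ty":0,"tz":0,"wx":0,"wy":0,"wz":0}
    - {"tx":0,"ty":0,"tz":0,"wx":0,"wy":0,"wz":0}

```text
time_s: 10.63
ee_pos: [532.0, 193.0, 145.6]
ee_rot: [179.9, -0.0, 90.0]
force: [-0.5, -1.3, 5.4]
gripper_width: 19.9
gripper_force: 30.0
```

The floor is felt at TCP z = 145.7, so the tip is 140.7 mm below the TCP. Strokes now.

Call:
move_arm:
  plan:
    - {"tx":0,"ty":0,"tz":-0.5,"wx":0,"wy":0,"wz":0}
    - {"tx":0,"ty":0,"tz":-1,"wx":0,"wy":0,"wz":0}
    - {"tx":0,"ty":0,"tz":-1,"wx":0,"wy":0,"wz":0}
    - {"tx":0,"ty":0,"tz":-1,"wx":0,"wy":0,"wz":0}
    - {"tx":0,"ty":0,"tz":-1,"wx":0,"wy":0,"wz":0}
    - {"tx":0,"ty":0,"tz":-1,"wx":0,"wy":0,"wz":0}
    - {"tx":0,"ty":0,"tz":-1,"wx":0,"wy":0,"wz":0}
    - {"tx":0,"ty":0,"tz":-1,"wx":0,"wy":0,"wz":0}
    - {"tx":0,"ty":0,"tz":-1,"wx":0,"wy":0,"wz":0}
    - {"tx":0,"ty":0,"tz":-0.5,"wx":0,"wy":0,"wz":0}
    - {"tx":0,"ty":0,"tz":0,"wx":0,"wy":0,"wz":0}
    - {"tx":0,"ty":0,"tz":0,"wx":0,"wy":0,"wz":0}

```text
time_s: 11.63
ee_pos: [531.7, 192.9, 235.0]
ee_rot: [180.0, -0.0, 90.0]
force: [-0.7, -0.1, -0.2]
gripper_width: 19.4
gripper_force: 30.0
```

Call:
move_arm:
  plan:
    - {"tx":0,"ty":0,"tz":1,"wx":0,"wy":0,"wz":0}
    - {"tx":0,"ty":0,"tz":1,"wx":0,"wy":0,"wz":0}
    - {"tx":0,"ty":0,"tz":1,"wx":0,"wy":0,"wz":0}
    - {"tx":0,"ty":0,"tz":1,"wx":0,"wy":0,"wz":0}
    - {"tx":0,"ty":0,"tz":1,"wx":0,"wy":0,"wz":0}
    - {"tx":0,"ty":0,"tz":1,"wx":0,"wy":0,"wz":0}
    - {"tx":0,"ty":0,"tz":1,"wx":0,"wy":0,"wz":0}
    - {"tx":0,"ty":0,"tz":1,"wx":0,"wy":0,"wz":0}
    - {"tx":0,"ty":0,"tz":0.5,"wx":0,"wy":0,"wz":0}
    - {"tx":0,"ty":0,"tz":0.3,"wx":0,"wy":0,"wz":0}
    - {"tx":0,"ty":0,"tz":0.2,"wx":0,"wy":0,"wz":0}
    - {"tx":0,"ty":0,"tz":0,"wx":0,"wy":0,"wz":0}

```text
time_s: 12.63
ee_pos: [532.1, 193.0, 145.6]
ee_rot: [179.9, -0.0, 90.0]
force: [-0.1, 1.0, 1.3]
gripper_width: 19.6
gripper_force: 30.0
```

Call:
move_arm:
  plan:
    - {"tx":0,"ty":0,"tz":0.1,"wx":0,"wy":0,"wz":0}
    - {"tx":0,"ty":0,"tz":0,"wx":0,"wy":0,"wz":0}
    - {"tx":0,"ty":0,"tz":0,"wx":0,"wy":0,"wz":0}

```text
time_s: 12.88
ee_pos: [532.2, 193.0, 145.6]
ee_rot: [179.9, -0.0, 90.0]
force: [-1.6, -0.1, 6.8]
gripper_width: 19.3
gripper_force: 30.0
```

Call:
move_arm:
  plan:
    - {"tx":0,"ty":0,"tz":-0.6,"wx":0,"wy":0,"wz":0}
    - {"tx":0,"ty":0,"tz":-1,"wx":0,"wy":0,"wz":0}
    - {"tx":0,"ty":0,"tz":-1,"wx":0,"wy":0,"wz":0}
    - {"tx":0,"ty":0,"tz":-1,"wx":0,"wy":0,"wz":0}
    - {"tx":0,"ty":0,"tz":-1,"wx":0,"wy":0,"wz":0}
    - {"tx":0,"ty":0,"tz":-1,"wx":0,"wy":0,"wz":0}
    - {"tx":0,"ty":0,"tz":-1,"wx":0,"wy":0,"wz":0}
    - {"tx":0,"ty":0,"tz":-1,"wx":0,"wy":0,"wz":0}
    - {"tx":0,"ty":0,"tz":-1,"wx":0,"wy":0,"wz":0}
    - {"tx":0,"ty":0,"tz":-0.5,"wx":0,"wy":0,"wz":0}
    - {"tx":0,"ty":0,"tz":0,"wx":0,"wy":0,"wz":0}
    - {"tx":0,"ty":0,"tz":0,"wx":0,"wy":0,"wz":0}

```text
time_s: 13.88
ee_pos: [531.7, 192.9, 235.0]
ee_rot: [180.0, -0.0, 90.0]
force: [-0.2, 0.1, -1.0]
gripper_width: 19.4
gripper_force: 30.0
```

Call:
move_arm:
  plan:
    - {"tx":0,"ty":0,"tz":1,"wx":0,"wy":0,"wz":0}
    - {"tx":0,"ty":0,"tz":1,"wx":0,"wy":0,"wz":0}
    - {"tx":0,"ty":0,"tz":1,"wx":0,"wy":0,"wz":0}
    - {"tx":0,"ty":0,"tz":1,"wx":0,"wy":0,"wz":0}
    - {"tx":0,"ty":0,"tz":1,"wx":0,"wy":0,"wz":0}
    - {"tx":0,"ty":0,"tz":1,"wx":0,"wy":0,"wz":0}
    - {"tx":0,"ty":0,"tz":1,"wx":0,"wy":0,"wz":0}
    - {"tx":0,"ty":0,"tz":1,"wx":0,"wy":0,"wz":0}
    - {"tx":0,"ty":0,"tz":0.5,"wx":0,"wy":0,"wz":0}
    - {"tx":0,"ty":0,"tz":0.3,"wx":0,"wy":0,"wz":0}
    - {"tx":0,"ty":0,"tz":0.2,"wx":0,"wy":0,"wz":0}
    - {"tx":0,"ty":0,"tz":0.1,"wx":0,"wy":0,"wz":0}

```text
time_s: 14.88
ee_pos: [531.7, 192.9, 145.6]
ee_rot: [180.0, -0.0, 90.0]
force: [-4.0, -1.2, 12.0]
gripper_width: 19.7
gripper_force: 30.0
```

Call:
move_arm:
  plan:
    - {"tx":0,"ty":0,"tz":0,"wx":0,"wy":0,"wz":0}
    - {"tx":0,"ty":0,"tz":0,"wx":0,"wy":0,"wz":0}

```text
time_s: 15.05
ee_pos: [531.6, 192.8, 145.6]
ee_rot: [180.0, -0.0, 90.0]
force: [-2.1, -0.4, 6.8]
gripper_width: 19.3
gripper_force: 30.0
```

Call:
move_arm:
  plan:
    - {"tx":0,"ty":0,"tz":-0.6,"wx":0,"wy":0,"wz":0}
    - {"tx":0,"ty":0,"tz":-1,"wx":0,"wy":0,"wz":0}
    - {"tx":0,"ty":0,"tz":-1,"wx":0,"wy":0,"wz":0}
    - {"tx":0,"ty":0,"tz":-1,"wx":0,"wy":0,"wz":0}
    - {"tx":0,"ty":0,"tz":-1,"wx":0,"wy":0,"wz":0}
    - {"tx":0,"ty":0,"tz":-1,"wx":0,"wy":0,"wz":0}
    - {"tx":0,"ty":0,"tz":-1,"wx":0,"wy":0,"wz":0}
    - {"tx":0,"ty":0,"tz":-1,"wx":0,"wy":0,"wz":0}
    - {"tx":0,"ty":0,"tz":-1,"wx":0,"wy":0,"wz":0}
    - {"tx":0,"ty":0,"tz":-0.5,"wx":0,"wy":0,"wz":0}
    - {"tx":0,"ty":0,"tz":0,"wx":0,"wy":0,"wz":0}
    - {"tx":0,"ty":0,"tz":0,"wx":0,"wy":0,"wz":0}

```text
time_s: 16.05
ee_pos: [531.8, 192.9, 235.0]
ee_rot: [180.0, -0.0, 90.0]
force: [0.1, 0.1, -0.7]
gripper_width: 19.5
gripper_force: 30.0
```

Call:
move_arm:
  plan:
    - {"tx":0,"ty":0,"tz":-1,"wx":0,"wy":0,"wz":0}
    - {"tx":0,"ty":0,"tz":-1.5,"wx":0,"wy":0,"wz":0}
    - {"tx":0,"ty":0,"tz":-1.5,"wx":0,"wy":0,"wz":0}
    - {"tx":0,"ty":0,"tz":-1.5,"wx":0,"wy":0,"wz":0}
    - {"tx":0,"ty":0,"tz":0,"wx":0,"wy":0,"wz":0}

```text
time_s: 16.47
ee_pos: [533.1, 193.3, 293.1]
ee_rot: [179.7, -0.1, 90.0]
force: [1.1, -0.5, -1.1]
gripper_width: 19.4
gripper_force: 30.0
```

Call:
move_arm:
  plan:
    - {"tx":-3,"ty":0,"tz":0,"wx":0,"wy":0,"wz":0}
    - {"tx":-3,"ty":0.1,"tz":0,"wx":0,"wy":0,"wz":0}
    - {"tx":-3,"ty":0.1,"tz":0,"wx":0,"wy":0,"wz":0}
    - {"tx":-3,"ty":0.1,"tz":0,"wx":0,"wy":0,"wz":0}
    - {"tx":-3,"ty":0.1,"tz":0,"wx":0,"wy":0,"wz":0}
    - {"tx":-3,"ty":0.1,"tz":0,"wx":0,"wy":0,"wz":0}
    - {"tx":-3,"ty":0.1,"tz":0,"wx":0,"wy":0,"wz":0}
    - {"tx":-3,"ty":0.1,"tz":0,"wx":0,"wy":0,"wz":0}
    - {"tx":-3,"ty":0.1,"tz":0,"wx":0,"wy":0,"wz":0}
    - {"tx":-3,"ty":0.1,"tz":0,"wx":0,"wy":0,"wz":0}
    - {"tx":-3,"ty":0.1,"tz":0,"wx":0,"wy":0,"wz":0}
    - {"tx":-3,"ty":0.1,"tz":0,"wx":0,"wy":0,"wz":0}

```text
time_s: 17.47
ee_pos: [542.2, -168.5, 289.0]
ee_rot: [-179.9, -0.0, 90.0]
force: [1.0, 0.1, -0.4]
gripper_width: 19.3
gripper_force: 30.0
```

Call:
move_arm:
  plan:
    - {"tx":-3,"ty":0.1,"tz":0,"wx":0,"wy":0,"wz":0}
    - {"tx":-2,"ty":0.1,"tz":0,"wx":0,"wy":0,"wz":0}
    - {"tx":-1.5,"ty":0,"tz":0,"wx":0,"wy":0,"wz":0}
    - {"tx":0,"ty":0,"tz":0,"wx":0,"wy":0,"wz":0}
    - {"tx":0,"ty":0,"tz":0,"wx":0,"wy":0,"wz":0}
    - {"tx":0,"ty":0,"tz":0,"wx":0,"wy":0,"wz":0}

```text
time_s: 17.97
ee_pos: [544.6, -231.1, 289.6]
ee_rot: [-180.0, -0.1, 90.0]
force: [0.2, -0.5, -0.8]
gripper_width: 19.4
gripper_force: 30.0
```

```bash
python3 - <<'E'
from h import *
fs=grab_frame("side");ft=grab_frame("top");s=fs["color"][:,:,::-1];t=ft["color"][:,:,::-1]
p=env.state()["ee_pos"]; print(p)
c=lambda i,x: cv2.resize(i[x[1]-60:x[1]+60,x[0]-40:x[0]+40],(400,600),interpolation=cv2.INTER_NEAREST)
cv2.imwrite("pics/c5.png",np.hstack([c(s,(378,275)),c(t,(249,258))]))
for z in(0,25,50):print(z,(np.array(proj(fs,p+[0,0,-140.7+z]))-[338,215])*5)
for n,i in(("side",s),("top",t)):
    m=cv2.inRange(cv2.cvtColor(i,cv2.COLOR_BGR2HSV),(20,150,60),(32,255,255)); k,l,st,ce=cv2.connectedComponentsWithStats(m)
    print(n,[(st[j].tolist(),ce[j].round(1).tolist()) for j in range(1,k) if st[j,4]>300])
E
```

```text
[ 544.81221483 -230.81821117  289.9514015 ]
0 [194.45377082 292.01311002]
25 [199.07698247 252.3832452 ]
50 [203.84500551 211.51206678]
side [([239, 207, 41, 44, 1083], [258.1, 227.7])]
top [([232, 243, 38, 31, 741], [249.4, 257.2])]
```

View pics/c5.png

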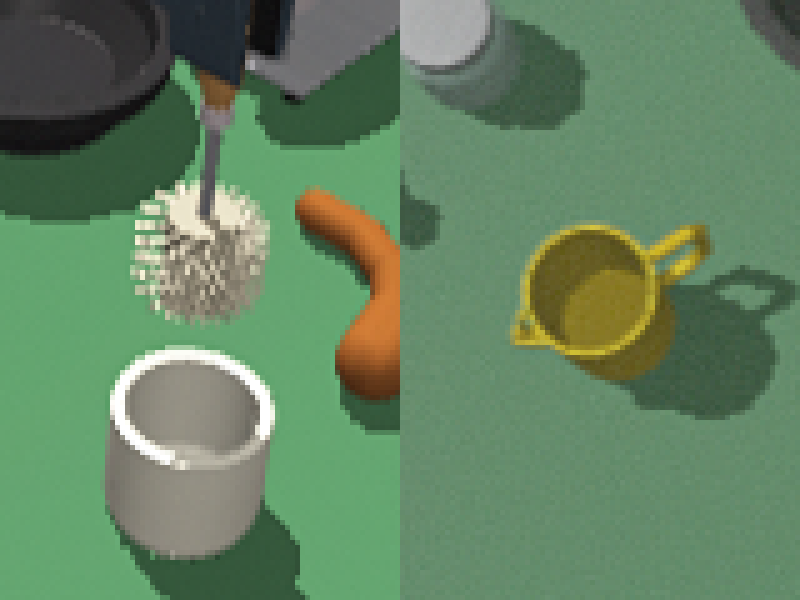

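The cup is exactly where it was. The crock is unmoved, with its rim centre at crop (192,407). I shift 3 mm to its axis and lower.

Call:
move_arm:
  plan:
    - {"tx":-0.3,"ty":0.1,"tz":0.5,"wx":0,"wy":0,"wz":0}
    - {"tx":0,"ty":0,"tz":1.2,"wx":0,"wy":0,"wz":0}
    - {"tx":0,"ty":0,"tz":1.2,"wx":0,"wy":0,"wz":0}
    - {"tx":0,"ty":0,"tz":1.2,"wx":0,"wy":0,"wz":0}
    - {"tx":0,"ty":0,"tz":1.2,"wx":0,"wy":0,"wz":0}
    - {"tx":0,"ty":0,"tz":1.2,"wx":0,"wy":0,"wz":0}
    - {"tx":0,"ty":0,"tz":1.2,"wx":0,"wy":0,"wz":0}
    - {"tx":0,"ty":0,"tz":1.2,"wx":0,"wy":0,"wz":0}
    - {"tx":0,"ty":0,"tz":1.2,"wx":0,"wy":0,"wz":0}
    - {"tx":0,"ty":0,"tz":1.2,"wx":0,"wy":0,"wz":0}
    - {"tx":0,"ty":0,"tz":0,"wx":0,"wy":0,"wz":0}
    - {"tx":0,"ty":0,"tz":0,"wx":0,"wy":0,"wz":0}

```text
time_s: 19.07
ee_pos: [545.5, -234.5, 176.4]
ee_rot: [-179.9, -0.0, 90.0]
force: [0.1, -0.2, -0.6]
gripper_width: 19.7
gripper_force: 30.0
```

Call:
move_arm:
  plan:
    - {"tx":0,"ty":0,"tz":0.8,"wx":0,"wy":0,"wz":0}
    - {"tx":0,"ty":0,"tz":0.8,"wx":0,"wy":0,"wz":0}
    - {"tx":0,"ty":0,"tz":0.5,"wx":0,"wy":0,"wz":0}
    - {"tx":0,"ty":0,"tz":0.3,"wx":0,"wy":0,"wz":0}
    - {"tx":0,"ty":0,"tz":0,"wx":0,"wy":0,"wz":0}
    - {"tx":0,"ty":0,"tz":0,"wx":0,"wy":0,"wz":0}

```text
time_s: 19.57
ee_pos: [545.8, -235.1, 152.8]
ee_rot: [-180.0, -0.0, 90.0]
force: [0.3, -0.1, -0.2]
gripper_width: 19.5
gripper_force: 30.0
```

Call:
move_arm:
  plan:
    - {"tx":0,"ty":0,"tz":0.2,"wx":0,"wy":0,"wz":0}
    - {"tx":0,"ty":0,"tz":0.15,"wx":0,"wy":0,"wz":0}
    - {"tx":0,"ty":0,"tz":0,"wx":0,"wy":0,"wz":0}
    - {"tx":0,"ty":0,"tz":0,"wx":0,"wy":0,"wz":0}

```text
time_s: 19.9
ee_pos: [545.8, -235.1, 149.4]
ee_rot: [180.0, -0.0, 90.0]
force: [-0.8, 0.1, 0.8]
gripper_width: 19.5
gripper_force: 30.0
```

Call:
move_arm:
  plan:
    - {"tx":0,"ty":0,"tz":0.1,"wx":0,"wy":0,"wz":0}
    - {"tx":0,"ty":0,"tz":0,"wx":0,"wy":0,"wz":0}
    - {"tx":0,"ty":0,"tz":0,"wx":0,"wy":0,"wz":0}

```text
time_s: 20.15
ee_pos: [546.0, -235.2, 148.6]
ee_rot: [180.0, 0.0, 90.0]
force: [0.4, -0.3, 0.0]
gripper_width: 19.6
gripper_force: 30.0
```

Down to the floor within a fraction of a millimetre; release slowly.

Call:
move_arm:
  plan:
    - {"tx":0,"ty":0,"tz":0.03,"wx":0,"wy":0,"wz":0}
    - {"tx":0,"ty":0,"tz":0,"wx":0,"wy":0,"wz":0}
    - {"tx":0,"ty":0,"tz":0,"wx":0,"wy":0,"wz":0}
  force: 8

```text
time_s: 20.4
ee_pos: [546.0, -235.2, 148.6]
ee_rot: [179.9, 0.0, 90.0]
force: [-0.7, -0.4, 3.5]
gripper_width: 19.4
gripper_force: 8.0
```

Call:
move_arm:
  plan:
    - {"tx":0,"ty":0,"tz":0,"wx":0,"wy":0,"wz":0}
    - {"tx":0,"ty":0,"tz":0,"wx":0,"wy":0,"wz":0}
    - {"tx":0,"ty":0,"tz":0,"wx":0,"wy":0,"wz":0}
    - {"tx":0,"ty":0,"tz":0,"wx":0,"wy":0,"wz":0}
    - {"tx":0,"ty":0,"tz":0,"wx":0,"wy":0,"wz":0}
    - {"tx":0,"ty":0,"tz":0,"wx":0,"wy":0,"wz":0}
    - {"tx":0,"ty":0,"tz":0,"wx":0,"wy":0,"wz":0}
    - {"tx":0,"ty":0,"tz":0,"wx":0,"wy":0,"wz":0}
  gripper: 6

```text
time_s: 21.07
ee_pos: [545.8, -235.1, 148.1]
ee_rot: [-180.0, -0.0, 90.0]
force: [0.1, -0.0, 0.8]
gripper_width: 59.8
gripper_force: 0.0
```

```bash
python3 - <<'E'
from h import *
fs=grab_frame("side");s=fs["color"][:,:,::-1]
cv2.imwrite("pics/c6.png",cv2.resize(s[215:335,338:418],(400,600),interpolation=cv2.INTER_NEAREST))
E
```

```text
(no output)
```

View pics/c6.png

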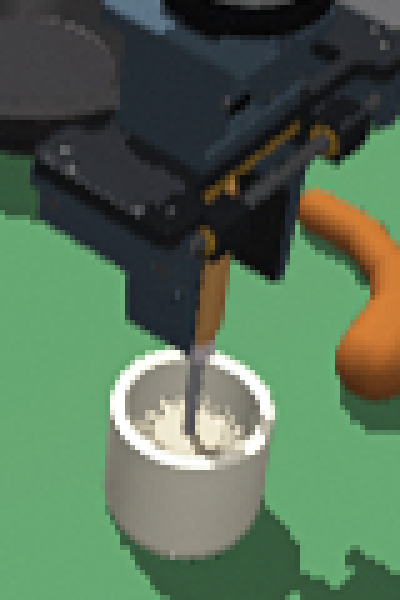

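The brush stands upright and centred in the crock (stem at crop (192,400)) and is released. I open wide, rise and move clear.

Call:
move_arm:
  plan:
    - {"tx":0,"ty":0,"tz":0,"wx":0,"wy":0,"wz":0}
    - {"tx":0,"ty":0,"tz":0,"wx":0,"wy":0,"wz":0}
    - {"tx":0,"ty":0,"tz":-0.5,"wx":0,"wy":0,"wz":0}
    - {"tx":0,"ty":0,"tz":-1,"wx":0,"wy":0,"wz":0}
    - {"tx":0,"ty":0,"tz":-1.5,"wx":0,"wy":0,"wz":0}
    - {"tx":0,"ty":0,"tz":-1.5,"wx":0,"wy":0,"wz":0}
    - {"tx":0,"ty":0,"tz":-1.5,"wx":0,"wy":0,"wz":0}
    - {"tx":0,"ty":0,"tz":-1.5,"wx":0,"wy":0,"wz":0}
    - {"tx":0,"ty":0,"tz":-1.5,"wx":0,"wy":0,"wz":0}
    - {"tx":0,"ty":0,"tz":-2,"wx":0,"wy":0,"wz":0}
    - {"tx":0,"ty":0,"tz":-2,"wx":0,"wy":0,"wz":0}
    - {"tx":0,"ty":0,"tz":0,"wx":0,"wy":0,"wz":0}
  gripper: 9

```text
time_s: 22.12
ee_pos: [547.6, -236.0, 283.7]
ee_rot: [179.5, 0.2, 90.0]
force: [-0.0, -0.4, 0.6]
gripper_width: 89.7
gripper_force: 0.0
```

Call:
move_arm:
  plan:
    - {"tx":2,"ty":0,"tz":0,"wx":0,"wy":0,"wz":0}
    - {"tx":3,"ty":0,"tz":0,"wx":0,"wy":0,"wz":0}
    - {"tx":3,"ty":0,"tz":0,"wx":0,"wy":0,"wz":0}
    - {"tx":3,"ty":0,"tz":0,"wx":0,"wy":0,"wz":0}
    - {"tx":3,"ty":0,"tz":0,"wx":0,"wy":0,"wz":0}
    - {"tx":3,"ty":0,"tz":0,"wx":0,"wy":0,"wz":0}
    - {"tx":2,"ty":0,"tz":0,"wx":0,"wy":0,"wz":0}
    - {"tx":0,"ty":0,"tz":0,"wx":0,"wy":0,"wz":0}
    - {"tx":0,"ty":0,"tz":0,"wx":0,"wy":0,"wz":0}

```text
time_s: 22.87
ee_pos: [545.6, -44.5, 278.1]
ee_rot: [-180.0, 0.0, 90.1]
force: [-0.0, 0.3, 0.0]
gripper_width: 90.0
gripper_force: 0.0
```

```bash
python3 - <<'E'
from h import *
fs=grab_frame("side");ft=grab_frame("top")
cv2.imwrite("pics/c7.png",np.hstack([cv2.resize(f["color"][y-60:y+60,x-80:x+80,::-1],(400,300)) for f,x,y in((fs,370,270),(ft,400,240))]))
E
```

```text
(no output)
```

View pics/c7.png

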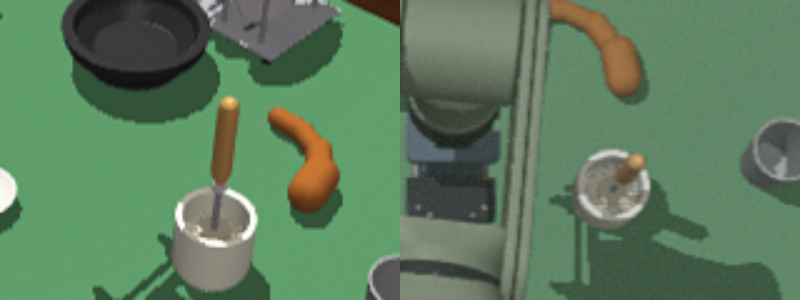

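The brush stands upright in the crock (handle end at side crop (229,103)), and the arm is clear of everything.

```bash
python3 -c "
from workcell import env
print(env.job_done())"
```

```text
the job is handed in; nothing more can be done
None
```

I scrubbed the cup with three full strokes, each down to the floor and back up to the rim, then stood the brush bristles-down in its crock, let go and handed the job in at about 23 s. The pictures showed the cup and crock where they started; I did not re-measure the other items.

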